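Clear the sample plate and slide it under the reader's probe head

ROBOT

A 7-joint arm with a two-finger parallel gripper is mounted at the origin on a cart in front of the work surface, level with it; the furniture and walls round the work are solid. World frame = base frame: x ahead of the robot, y to its left, z up, the work surface at z = 0. Lengths are in m, angles in rad, forces in N, time in s.
With the tool pointing down it reaches from about 0.425 to 0.875 m from the base axis. Payload 4.7 kg.
Tool frame: the origin (TCP) lies at the very end of the fingers, on their centre line; the grasp point (between the pads) lies 19 mm behind it; z points along the fingers, y is the direction in which the jaws open and shut (so a half turn about z gives the same grasp; the last joint's range is limited). The gripper opens to 87 mm and grips with 3 to 60 N. Pads are 19 mm wide; open, the fingers measure 117 mm over their backs; the gripper's body (75 mm by 190 mm) begins 51 mm behind the grasp point.
Start: joints at [1.175, 0.321, -0.07, 1.45, 0.023, 1.371, -0.057], TCP at [0.259, -0.596, 0.223] pointing down, gripper open.
Joint ranges: [-2.86, 2.86], [-0.3, 2.09], [-1.38, 1.24], [0.06, 2.45], [-1.56, 4.7], [0.09, 2.05], [-2.69, 2.69]. Speed limits (rad/s): [2.57, 2.57, 3.14, 3.14, 3.14, 3.14, 3.14].

INTERFACE

Orientations are given as a rotation vector (axis times angle).
In Python, from bench import * gives the robot as it stands.
- The arm moves only by the shell command python3 -m jog 'ROWS' [OPENING] [FORCE]. ROWS is JSON, a list of rows, each a list of 4 numbers: the shift along the world's x, y, z in mm, then the turn about the world's z in rad. In form: [[x, y, z, twist], ...]. A call has exactly 8 rows; each row is the pose to reach, as a shift and turn from the pose commanded when the call began; what a row does not reach only later rows make up. A row lasts 1/8 s, in which the tool goes at most 62.5 mm and 10.7 degrees, less where a joint would pass 70% of its speed; a pose out of reach is approached as far as the arm can. A call with a gripper value outside its range is refused whole. OPENING is the opening, from -1 (shut) to 1 (fully open), set as the call begins (- or left out, the last holds). The fingers move at their own pace and stop on an object; FORCE is the grip in N (left out, the last holds). Time passes only in rows, so rows that repeat a pose let the fingers close, or fill a call up. It gives the time, the measured TCP pose, the force and the opening at its end, in the units of the state.
- get_state(): the state, without advancing time (a new reading comes with each control period).
- get_image(name): name is "scene" or "side" or "wrist"; returns a dict with "image" (384x512x3 uint8, red, green, blue), "fx", "fy", "cx", "cy" (pixels), "position" and "rotation" of the camera in the world; the wrist camera has in their place "tool_from_camera" (4x4, takes a point from camera to tool coordinates, whose origin is the TCP and whose axes are the flange's). Camera axes: x right, y down, z forward; pixel columns grow to the right and rows downward; lengths in m; the calibration is good to about 2 mm. A picture is of the moment at which its call begins: read the wrist's pose just before it. There is no depth.
- close_job(): hands the job in, once; it reports no verdict.
The state is a dict: "time": time; "joint_positions": joint angles; "qd": joint speeds; "joint_torque": joint torques, N m; "position": TCP position; "tool_rot": TCP orientation; "ft_force": force on the tool from outside, world axes, zero at the start; "torque": the same for the moment, N m; "grip_width": opening from 0.0 (shut) to 1.0 (fully open).
Only numpy, scipy, OpenCV 4.12 (cv2) and the standard library are available. Lean on these libraries where they do the work, as an engineer would, in place of code of your own. Each camera call takes 0.05 s, during which the arm holds its last target. There are 200 camera calls.

TASK

The sample plate lies in the nearer blue tray with a petri dish standing on it. First set the dish aside, flat on the floor of the tray or on the worktop and off the plate; then take the plate by its orange fin and slide it along the reader's deck, between the guide rails and under the low probe head, fully home against the rubber stop, and leave it lying flat there. Do not bump the probe head, and leave the other things on the bench where they are.

Things in the scene. Friction and masses are not known exactly. Their poses are not given: they have to be found in the camera images.
- sample_plate: Aluminium sample plate 160 (x) x 64 (y) x 12 mm, 0.19 to 0.34 kg, green wells on top. Origin: centre of its underside, z up. Its +x end (nose) goes first under the head; the orange fin is at the -x end. Centre of mass about 23 mm from the centre towards the fin, so it can be carried by the fin alone with a firm grip (30 N or more). Starts flat on the tray floor, x roughly along the tray's x.
- fin (a point): Middle of the plate's upright orange grip fin: at plate x -59, y 0, z 34 mm (10 mm below the fin's top). The fin is 34 mm long along the plate's x, 12 mm thick along its y, and reaches from 12 to 44 mm above the plate's underside. Axes as the plate's.
- dish: Closed round petri dish, white and clear, 62 mm diameter, 15 mm high, about 50 g. Origin: centre of its underside, z up. It starts standing on the plate, 28 to 38 mm from the plate's centre towards the nose, so over 35 mm clear of the fin.
- tray: The blue plastic tray nearer the middle, fixed, 310 (x) x 272 (y) mm over its rim, which is 72 mm high. Origin: centre of its underside, z up. Floor top at 3 mm, flat and free between the walls over 240 (x) x 202 (y) mm. The plate starts with its centre 20 to 45 mm from the tray's middle towards -y; the +y part of the floor is free.
- reader: Low bench reader, fixed, 106 mm high: grey deck, top at z 14 mm, running in under a white head. Origin: on the worktop under the centre line; x points in (sliding direction), z up. Deck front edge at x -170. Guide rails 10 mm high on the deck, 70 mm apart from x -95 mm inwards (3 mm play each side of the plate), widening to about 88 mm at x -164.
- stop (a point): Middle of the face of the black rubber stop at the deck's far end, at deck height: reader x 90, y 0, z 14 mm; axes as the reader's. When the plate is home its nose touches this face: plate origin at reader x 10, y 0, z 14 mm, plate x along reader x, fin still outside, 27 mm short of the head's front.
- probe_head: The reader's fixed probe head, a white block 120 (x) x 160 (y) x 56 mm bridging the deck, with a barrel on top. Origin: middle of the lower edge of its front face, at reader x -5, y 0, z 32 mm; axes as the reader's. Flat underside 18 mm above the deck, 6 mm above the plate's top. Delicate: pushes over 6 N count as bumps.
- beaker: Small clear beaker, 48 x 55 mm, 60 mm high, between tray and reader; loose, a bystander to be left alone. Origin: centre of its underside.
- small_bottle: Clear bottle with blue cap, 44 mm diameter, 92 mm high, left of the reader; loose, a bystander to be left alone. Origin: centre of its underside.
- tape: Roll of masking tape, 98 mm diameter, 25 mm high, in front and left of the reader; loose, a bystander to be left alone. Origin: centre of its underside.
Things that resemble listed ones, but are neither listed nor needed, are in the scene too. What is shaped like the dish but red is not meant.

How it is judged:
By the outcome, as a careful person would: the job done as asked, in the order asked, and still so for the second after the job is handed in, with the robot touching nothing.
It also fails if it takes over 58 s, if anything falls off the work surface, if the arm or the gripper's body presses on something with over 40 N, if the wrist force passes 120 N, or if a joint passes its speed limit or range.

## Working session

There is one attempt and no reset: what is moved stays moved. The work goes in short steps, Python scripts to look and compute and a shell command to move; the robot and the scene stay as the last step left them, time stands still between calls to the robot, and variables do not carry over. Pictures are saved under pics/ and viewed, about 8 in all and at most 12, crops included, and the job is handed in when it is done.

```bash
mkdir -p pics
cat > h.py <<'E'
from bench import *
import numpy as np, cv2
from scipy.spatial.transform import Rotation as R
def snap(name,fn=None):
    s=get_state(); d=get_image(name)
    if name=="wrist":
        T=np.eye(4);T[:3,:3]=R.from_rotvec(s["tool_rot"]).as_matrix();T[:3,3]=s["position"]
        T=T@np.array(d["tool_from_camera"]); d["position"]=T[:3,3]; d["rotation"]=T[:3,:3]
    d["position"]=np.array(d["position"]); d["rotation"]=np.array(d["rotation"])
    if d["rotation"].shape!=(3,3): d["rotation"]=R.from_rotvec(d["rotation"]).as_matrix()
    if fn: cv2.imwrite("pics/"+fn,d["image"][:,:,::-1])
    return d
def ray(d,u,v,z):
    r=d["rotation"]@np.array([(u-d["cx"])/d["fx"],(v-d["cy"])/d["fy"],1.])
    return d["position"]+r*(z-d["position"][2])/r[2]
def proj(d,p):
    c=d["rotation"].T@(np.array(p)-d["position"]); return np.array([d["fx"]*c[0]/c[2]+d["cx"],d["fy"]*c[1]/c[2]+d["cy"]])
E
python3 - <<'E'
from h import *
import pickle
s=get_state(); print(s["position"],s["tool_rot"],s["time"],s["grip_width"])
D={n:snap(n) for n in("scene","side")}
pickle.dump(D,open("d0.pkl","wb"))
for n,d in D.items():
    print(n,d["position"],d["rotation"].round(3).tolist(),d["fx"])
    cv2.imwrite(f"pics/{n}0.png",cv2.resize(d["image"][:,:,::-1],(800,600),interpolation=cv2.INTER_CUBIC))
E
```

```text
[ 0.25871406 -0.59568351  0.22144728] [-3.07404070e+00 -6.38900987e-01  7.50400625e-04] 0.0 1.0034960620747426
scene [0.08297035 0.82687041 0.6808898 ] [[-0.88, -0.254, 0.402], [-0.475, 0.479, -0.738], [-0.005, -0.84, -0.542]] 360.2807260949113
side [ 0.27431321 -1.18106692  0.93292673] [[0.974, -0.144, 0.175], [-0.226, -0.592, 0.774], [-0.008, -0.793, -0.609]] 433.2126770366021
```

View pics/scene0.png

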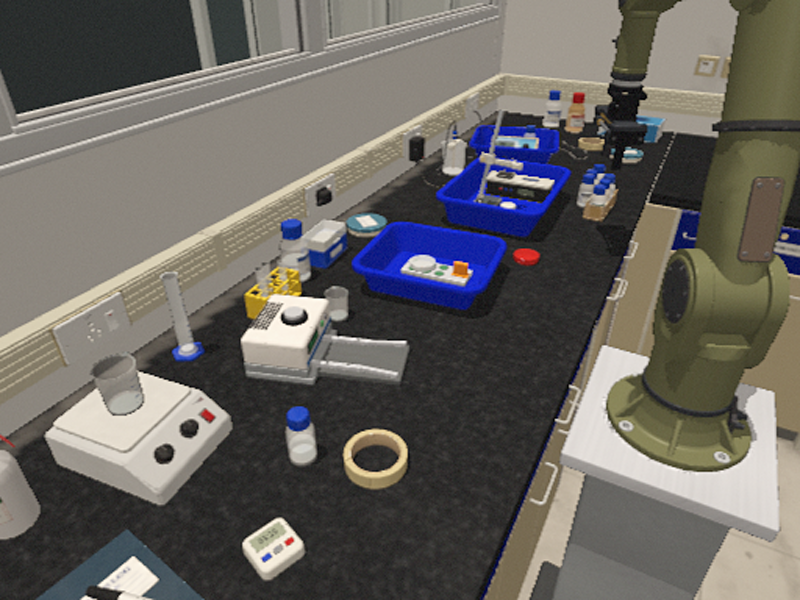

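View pics/side0.png

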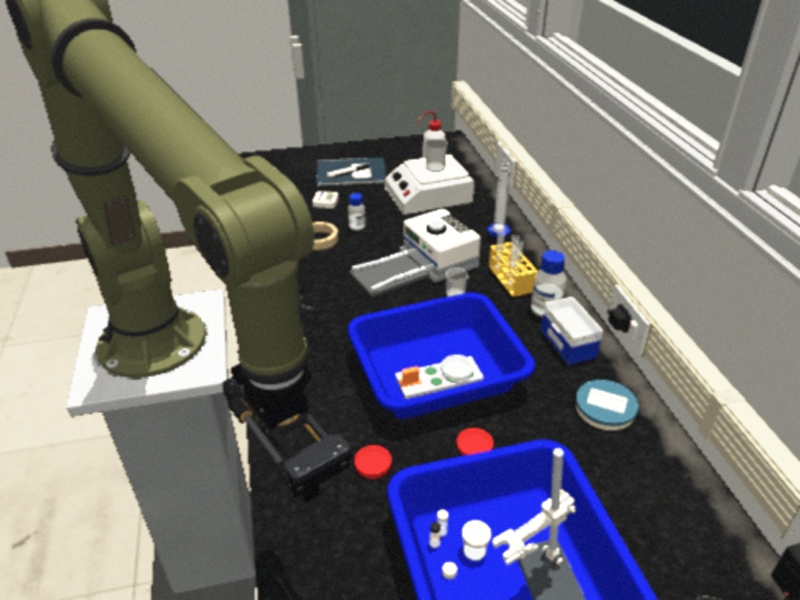

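The scene picture shows the plate in the nearer tray, with the dish at about (423,263) and the fin at (460,268). The reader's deck front is at about (408,345) to (400,382). In the side picture the fin is at (410,376) and the dish at (457,368).

Run:
```python
from h import *
import pickle
D=pickle.load(open("d0.pkl","rb")); k=.64
def tri(a,b):
    A=[];B=[]
    for d,(u,v) in((D["scene"],a),(D["side"],b)):
        r=d["rotation"]@np.array([(u-d["cx"])/d["fx"],(v-d["cy"])/d["fy"],1.]);r/=np.linalg.norm(r)
        P=np.eye(3)-np.outer(r,r);A.append(P);B.append(P@d["position"])
    return np.linalg.lstsq(np.vstack(A),np.hstack(B),rcond=None)[0]
fc={}
for n,box in(("scene",(440,245,480,285)),("side",(390,360,430,395))):
    h=cv2.cvtColor(D[n]["image"],cv2.COLOR_RGB2HSV); m=cv2.inRange(h,(5,120,120),(22,255,255))
    x0,y0,x1,y1=[int(k*q) for q in box]; M=np.zeros_like(m);M[y0:y1,x0:x1]=m[y0:y1,x0:x1]
    v,u=np.nonzero(M);fc[n]=(u.mean(),v.mean());print(n,len(u),fc[n],ray(D[n],*fc[n],.032))
print("fin",tri(fc["scene"],fc["side"]))
S=lambda u,v,z:ray(D["scene"],u*k,v*k,z).round(3)
I=lambda u,v,z:ray(D["side"],u*k,v*k,z).round(3)
print("dish",S(423,260,.030),I(457,364,.030))
print("deck front corners",S(408,343,.014),S(402,382,.014),I(352,270,.014),I(372,292,.014))
print("barrel",S(294,312,.106),I(437,226,.106))
print("tray rim", [S(*p,.072) for p in((378,226),(507,237),(481,303),(354,262))],[I(*p,.072) for p in((349,327),(484,295),(533,363),(383,409))])
print("beaker",S(337,316,0),I(456,294,0))
```

```text
scene 86 (np.float64(294.43023255813955), np.float64(172.1860465116279)) [ 0.49316435 -0.24975145  0.032     ]
side 117 (np.float64(262.14529914529913), np.float64(241.2051282051282)) [ 0.49574804 -0.26719171  0.032     ]
fin [ 0.4973219  -0.26058895  0.02547637]
dish [ 0.59  -0.252  0.03 ] [ 0.595 -0.252  0.03 ]
deck front corners [0.481 0.039 0.014] [0.438 0.147 0.014] [0.453 0.139 0.014] [0.482 0.041 0.014]
barrel [0.653 0.162 0.106] [0.66  0.138 0.106]
tray rim [array([ 0.735, -0.29 ,  0.072]), array([ 0.428, -0.381,  0.072]), array([ 0.378, -0.077,  0.072]), array([ 0.69 , -0.102,  0.072])] [array([ 0.402, -0.14 ,  0.072]), array([ 0.698, -0.103,  0.072]), array([ 0.719, -0.326,  0.072]), array([ 0.422, -0.375,  0.072])]
beaker [0.667 0.009 0.   ] [ 0.672  0.006 -0.   ]
```

```bash
python3 -m jog '[[0,0,60,0],[30,40,90,0.15],[70,85,90,0.3],[110,130,90,0.45],[150,180,90,0.6],[190,230,90,0.8],[230,275,90,1.0],[270,320,90,1.15]]' 1; python3 -m jog '[[0,20,0,0.05],[0,20,0,0.1],[0,20,0,0.1],[0,20,0,0.1],[0,20,0,0.1],[0,20,0,0.1],[0,20,0,0.1],[0,20,0,0.1]]'
python3 - <<'E'
from h import *
d=snap("wrist","w1.png"); print(np.array(get_image("wrist")["tool_from_camera"]).round(3).tolist(),d["fx"],d["position"])
s=get_state();print(s["position"],s["tool_rot"],s["joint_positions"])
import pickle;pickle.dump(d,open("w1.pkl","wb"))
E
```

```text
time: 1.1
position: [0.5298, -0.2744, 0.3123]
tool_rot: [-2.227, -2.216, 0.0]
ft_force: [0.2, -0.0, 1.0]
grip_width: 1.0
time: 2.1
position: [0.529, -0.2562, 0.3126]
tool_rot: [2.12, 2.318, 0.0]
ft_force: [-0.7, 0.3, -0.5]
grip_width: 1.002
[[-0.0, -0.956, -0.292, 0.081], [1.0, -0.0, 0.0, 0.001], [-0.0, -0.292, 0.956, -0.162], [0.0, 0.0, 0.0, 1.0]] 301.6459243934559 [ 0.52297346 -0.17566716  0.47434228]
[ 0.52898741 -0.25620368  0.31260429] [2.12031502e+00 2.31798227e+00 8.80034674e-05] [ 0.79567903  0.18835631 -0.45511571  1.45377795  0.08251228  1.51828117
  0.43225572]
```

View pics/w1.png

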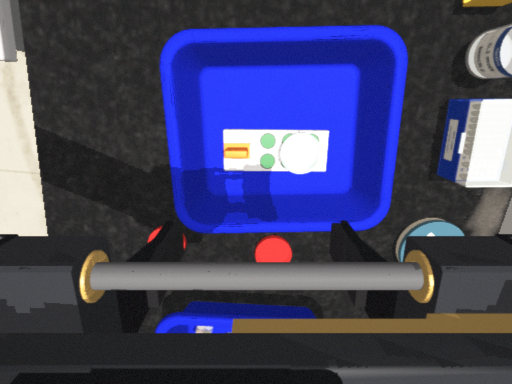

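The wrist picture shows the tray from above. The plate spans (223,130) to (328,172), the fin is at (236,152) and the dish at (301,153).

Run:
```python
from h import *
import pickle
d=pickle.load(open("w1.pkl","rb"));im=d["image"]
h=cv2.cvtColor(im,cv2.COLOR_RGB2HSV)
m=cv2.inRange(h,(0,0,140),(180,70,255));M=np.zeros_like(m);M[115:190,205:345]=m[115:190,205:345]
M2=M|cv2.inRange(h,(5,100,100),(25,255,255));M2[:115]=0;M2[190:]=0;M2[:,:205]=0;M2[:,345:]=0
c=max(cv2.findContours(M2,cv2.RETR_EXTERNAL,cv2.CHAIN_APPROX_NONE)[0],key=cv2.contourArea)
b=cv2.boxPoints(cv2.minAreaRect(c));P=np.array([ray(d,*p,.015) for p in b]);print(b.round(1).tolist(),P.round(4).tolist(),[np.linalg.norm(P[i]-P[i-1]).round(4) for i in range(4)],"ctr",P.mean(0))
o=cv2.inRange(h,(5,100,100),(25,255,255));o[:115]=0;o[190:]=0;o[:,:205]=0;o[:,345:]=0
v,u=np.nonzero(o);print("fin px",u.min(),u.max(),v.min(),v.max(),ray(d,u.mean(),v.mean(),.04))
g=cv2.resize(im[120:185,215:340],None,fx=5,fy=5,interpolation=cv2.INTER_CUBIC)
ci=cv2.HoughCircles(cv2.cvtColor(g,cv2.COLOR_RGB2GRAY),cv2.HOUGH_GRADIENT,1.5,200,param1=80,param2=20,minRadius=75,maxRadius=125)
x,y,r=ci[0,0];u,v=215+(x+.5)/5-.5,120+(y+.5)/5-.5
print("dish",u,v,r/5,ray(d,u,v,.030),"diam",np.linalg.norm(ray(d,u+r/5,v,.03)-ray(d,u-r/5,v,.03)))
cv2.circle(g,(int(x),int(y)),int(r),(255,0,0),1);cv2.polylines(g,[((b-[215,120]+.5)*5).astype(int)],True,(0,0,255),1)
cv2.imwrite("pics/g1.png",g[:,:,::-1])
for n,bb in(("tray",None),):
    q=cv2.inRange(h,(110,150,60),(130,255,255));q[225:]=0;q[:,:150]=0;q[:,425:]=0
    c=max(cv2.findContours(q,cv2.RETR_EXTERNAL,2)[0],key=cv2.contourArea);R_=cv2.boxPoints(cv2.minAreaRect(c))
    print("tray",[ray(d,*p,.07).round(3).tolist() for p in R_])
```

```text
[[222.39999389648438, 172.0], [223.0, 128.60000610351562], [328.1000061035156, 130.0], [327.5, 173.5]] [[0.4804, -0.2946, 0.015], [0.4775, -0.2274, 0.015], [0.6351, -0.2156, 0.015], [0.6448, -0.2824, 0.015]] [np.float64(0.1649), np.float64(0.0672), np.float64(0.158), np.float64(0.0675)] ctr [ 0.55944503 -0.25500275  0.015     ]
fin px 224 249 144 157 [ 0.49994525 -0.25415394  0.04      ]
dish 299.65 153.65 20.16 [ 0.59474748 -0.25246056  0.03      ] diam 0.06004885704749554
tray [[0.398, -0.366, 0.07], [0.399, -0.105, 0.07], [0.697, -0.079, 0.07], [0.757, -0.334, 0.07]]
```

View pics/g1.png

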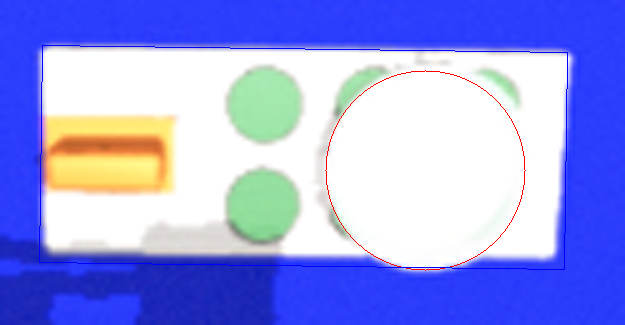

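The dish measures 60 mm across against 62 mm nominal, and the plate 160 x 67 mm with a yaw of about 4°, so both agree with the given sizes. Next I go over the dish and descend.

```bash
python3 -m jog '[[40,2,-30,0],[66,4,-80,0],[66,4,-130,0],[66,4,-180,0],[66,4,-220,0],[66,4,-240,0],[66,4,-250,0],[66,4,-250,0]]' 1
python3 - <<'E'
from h import *
d=snap("wrist","w2.png");s=get_state();print(s["position"])
print([proj(d,p).round(0) for p in([.5947,-.2525,.03],[.5,-.257,.047])])
E
```

```text
time: 3.2
position: [0.5955, -0.2524, 0.0632]
tool_rot: [2.12, 2.317, 0.001]
ft_force: [0.3, -0.6, 0.1]
grip_width: 0.998
[ 0.59592006 -0.25253058  0.06395601]
[array([253., 217.]), array([105., 221.])]
```

View pics/w2.png

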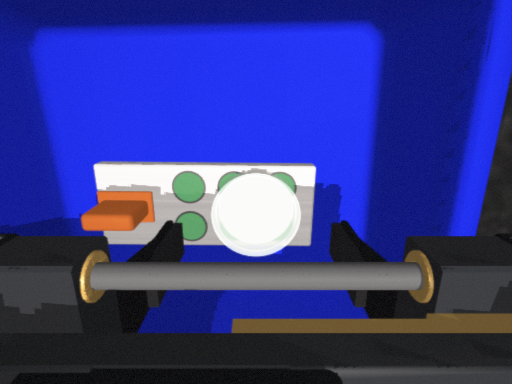

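The wrist picture shows the dish centred between the open fingers at about (256,211), and the fin at (120,213), well outside the left finger. I descend and grip it.

```bash
python3 -m jog '[[1,2,-15,0],[1,2,-28,0],[1,2,-38,0],[1,2,-43,0],[1,2,-43,0],[1,2,-43,0],[1,2,-43,0],[1,2,-43,0]]' 1; python3 -m jog '[[0,0,0,0],[0,0,0,0],[0,0,0,0],[0,0,0,0],[0,0,0,0],[0,0,0,0],[0,0,0,0],[0,0,0,0]]' -1 12;  python3 -m jog '[[0,0,0,0],[0,0,0,0],[0,0,0,0],[0,0,3,0],[0,0,8,0],[0,0,15,0],[0,0,25,0],[0,0,35,0]]' -1 12
```

```text
time: 4.25
position: [0.5962, -0.2503, 0.0199]
tool_rot: [2.12, 2.318, 0.0]
ft_force: [0.4, 0.4, 0.5]
grip_width: 0.999
time: 5.25
position: [0.5959, -0.2502, 0.0196]
tool_rot: [-2.12, -2.318, 0.0]
ft_force: [-0.2, 0.1, 0.1]
grip_width: 0.703
time: 6.25
position: [0.5962, -0.2503, 0.0556]
tool_rot: [2.12, 2.318, 0.0]
ft_force: [0.2, -0.0, -0.7]
grip_width: 0.707
```

```bash
python3 - <<'E'
from h import *
import pickle
d=pickle.load(open("w1.pkl","rb"))
print([ray(d,*p,.003).round(3).tolist() for p in((200,67),(280,67),(358,67),(203,207),(358,207))])
E
python3 -m jog '[[0,10,15,0],[-8,30,25,0],[-16,55,25,0],[-20,78,25,0],[-20,80,20,0],[-20,80,0,0],[-20,80,0,0],[-20,80,0,0]]' -1 12
```

```text
[[0.438, -0.143, 0.003], [0.554, -0.133, 0.003], [0.667, -0.123, 0.003], [0.45, -0.361, 0.003], [0.708, -0.338, 0.003]]
time: 7.25
position: [0.5756, -0.171, 0.0538]
tool_rot: [-2.121, -2.316, 0.001]
ft_force: [0.4, -0.1, -0.2]
grip_width: 0.704
```

```bash
python3 -m jog '[[0,-4,-12,0],[0,-4,-25,0],[0,-4,-35,0],[0,-4,-42,0],[0,-4,-45,0],[0,-4,-46,0],[0,-4,-46,0],[0,-4,-46,0]]' -1 12;python3 -c "
from bench import *;print(get_state()['position'])"
```

```text
time: 8.25
position: [0.5762, -0.1743, 0.009]
tool_rot: [2.12, 2.317, 0.0]
ft_force: [0.0, -0.1, -1.0]
grip_width: 0.707
[ 0.57624419 -0.1743276   0.00896855]
```

```bash
python3 -m jog '[[0,0,-0.8,0],[0,0,-1.3,0],[0,0,-1.3,0],[0,0,-1.3,0],[0,0,-1.3,0],[0,0,-1.3,0],[0,0,-1.3,0],[0,0,-1.3,0]]' -1 12;python3 -m jog '[[0,0,0,0],[0,0,0,0],[0,0,0,0],[0,0,0,0],[0,0,20,0],[0,0,60,0],[0,0,100,0],[0,0,120,0]]' 1; python3 -m jog '[[-15,-15,10,-0.18],[-30,-25,10,-0.36],[-45,-40,10,-0.54],[-60,-60,10,-0.72],[-77,-83,10,-0.9],[-77,-83,10,-1.08],[-77,-83,10,-1.26],[-77,-83,10,-1.44]]' 1;python3 -m jog '[[0,0,-20,-0.145],[0,0,-40,-0.145],[0,0,-50,-0.145],[0,0,-50,-0.145],[0,0,-50,-0.145],[0,0,-50,-0.145],[0,0,-50,-0.145],[0,0,-50,-0.145]]' 1
python3 - <<'E'
from h import *
d=snap("wrist","w3.png");s=get_state();print(s["position"],s["joint_positions"])
print([proj(d,p).round(0) for p in([.5,-.257,.047],[.575,-.175,.018],[.482,-.258,.047],[.516,-.256,.047])])
E
```

```text
time: 9.25
position: [0.576, -0.1743, 0.0075]
tool_rot: [2.12, 2.318, -0.0]
ft_force: [-0.9, -0.5, 4.6]
grip_width: 0.712
time: 10.25
position: [0.5776, -0.1744, 0.1311]
tool_rot: [2.117, 2.315, 0.003]
ft_force: [0.0, -0.6, 0.1]
grip_width: 1.0
time: 11.25
position: [0.4986, -0.2571, 0.1373]
tool_rot: [-3.123, -0.335, 0.001]
ft_force: [-0.5, 0.6, -0.1]
grip_width: 1.006
time: 12.25
position: [0.4991, -0.2573, 0.0876]
tool_rot: [3.139, 0.118, 0.0]
ft_force: [0.3, 0.3, 0.3]
grip_width: 1.0
[ 0.49901547 -0.25726801  0.08745538] [ 0.66092333  0.25370246 -0.26369583  1.82556109  0.07475074  1.07165581
 -1.12650431]
[array([257., 213.]), array([153.,  95.]), array([256., 236.]), array([257., 192.])]
```

View pics/w3.png

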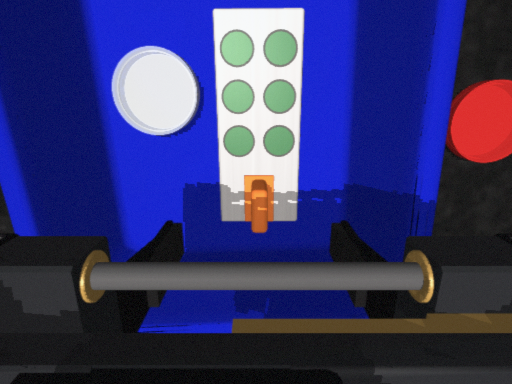

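The wrist picture shows the dish flat on the free tray floor at (155,90), clear of the plate. The fin is centred at about (260,212) between the fingers and aligned with them. I descend and grip it firmly.

```bash
python3 -m jog '[[-3,-1,-15,0],[-3,-1,-30,0],[-3,-1,-45,0],[-3,-1,-57,0],[-3,-1,-64,0],[-3,-1,-68,0],[-3,-1,-68,0],[-3,-1,-68,0]]' 1; python3 -m jog '[[0,0,0,0],[0,0,0,0],[0,0,0,0],[0,0,0,0],[0,0,0,0],[0,0,0,0],[0,0,0,0],[0,0,0,0]]' -1 55;  python3 -m jog '[[0,0,0,0],[0,0,0,0],[0,0,0,0],[0,0,3,0],[0,0,8,0],[0,0,15,0],[0,0,25,0],[0,0,35,0]]' -1 55
```

```text
time: 13.3
position: [0.4963, -0.2584, 0.0198]
tool_rot: [3.139, 0.117, 0.001]
ft_force: [-0.2, 0.7, -0.3]
grip_width: 0.999
time: 14.3
position: [0.496, -0.2582, 0.0193]
tool_rot: [3.139, 0.118, -0.0]
ft_force: [0.0, 0.7, -0.7]
grip_width: 0.173
time: 15.3
position: [0.4961, -0.2582, 0.0552]
tool_rot: [3.139, 0.118, 0.001]
ft_force: [-0.2, -0.8, -1.7]
grip_width: 0.139
```

Width is 12 mm, so the fin is held. Now I lift and move aside of the reader so I can see it past the plate.

```bash
python3 -m jog '[[0,0,30,0],[0,0,80,0],[0,0,120,0],[0,10,160,0],[0,40,185,0.05],[0,75,200,0.1],[0,110,200,0.15],[0,130,200,0.2]]' -1 55;python3 -m jog '[[0,20,0,0],[0,20,0,0],[0,20,0,0],[0,20,0,0],[0,20,0,0],[0,20,0,0],[0,20,0,0],[0,20,0,0]]' -1 55
python3 - <<'E'
from h import *
import pickle
d=snap("wrist","w4.png");s=get_state();print(s["position"]);pickle.dump(d,open("w4.pkl","wb"))
E
```

```text
time: 16.3
position: [0.4954, -0.1246, 0.2533]
tool_rot: [-3.11, -0.441, 0.002]
ft_force: [-0.3, -0.2, -3.1]
grip_width: 0.136
time: 17.3
position: [0.496, -0.1082, 0.2543]
tool_rot: [3.112, 0.43, -0.0]
ft_force: [-0.2, 0.8, -2.9]
grip_width: 0.131
[ 0.49595467 -0.10819512  0.25429802]
```

View pics/w4.png

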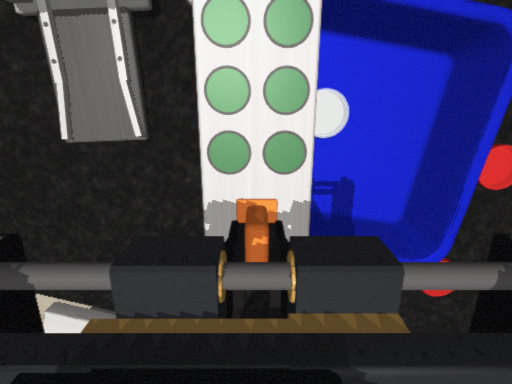

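The wrist picture shows the deck at the upper left: front edge from (63,140) to (147,138), and white rails running up to the head. I zoom in to measure it.

Run:
```python
from h import *
import pickle
d=pickle.load(open("w4.pkl","rb"))
cv2.imwrite("pics/c4.png",cv2.resize(d["image"][0:150,10:170,::-1],None,fx=4,fy=4,interpolation=cv2.INTER_CUBIC))
```

```text
(no output)
```

View pics/c4.png

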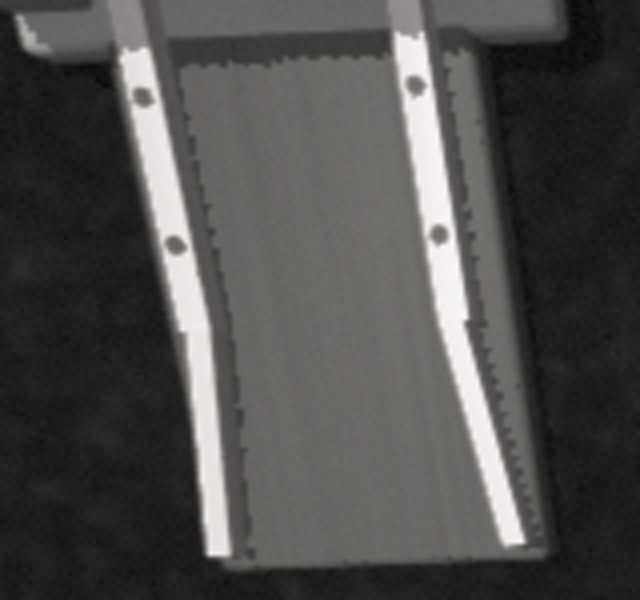

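```bash
cat > m4.py <<'E'
from h import *
import pickle
d=pickle.load(open("w4.pkl","rb"))
q=lambda x,y,z=.024: ray(d,10+(x+.5)/4-.5,(y+.5)/4-.5,z)[:2]
L=[q(150,48),q(210,316),q(231,556)];Rr=[q(392,35),q(437,312),q(503,546)]
for a,b in zip(L,Rr): print(a.round(4),b.round(4),"mid",((a+b)/2).round(4),"w",np.linalg.norm(a-b).round(4))
s1,s2,s3,s4=q(143,97),q(176,245),q(415,85),q(439,234)
for nm,v in(("L inner",L[0]-L[1]),("R inner",Rr[0]-Rr[1]),("screwsL",s1-s2),("screwsR",s3-s4),("bend mid-end mid",(L[1]+Rr[1]-L[2]-Rr[2])/2),("top mid - end mid",(L[0]+Rr[0]-L[2]-Rr[2])/2),("perp end",[*((L[2]-Rr[2])[::-1]*[1,-1])]),("perp screws",[*((s2-s4)[::-1]*[1,-1])])):
    v=np.array(v);print(nm,np.linalg.norm(v).round(4),np.degrees(np.arctan2(v[1],v[0])).round(2))
print("deck front",q(225,568,.014),q(545,556,.014))
E
python3 m4.py
```

```text
[0.5982 0.1715] [0.6204 0.1048] mid [0.6093 0.1382] w 0.0703
[0.5291 0.1483] [0.5491 0.0816] mid [0.5391 0.1149] w 0.0696
[0.4568 0.1351] [0.4839 0.0509] mid [0.4703 0.093 ] w 0.0885
L inner 0.0729 18.61
R inner 0.075 18.02
screwsL 0.04 18.3
screwsR 0.0401 18.14
bend mid-end mid 0.0722 17.7
top mid - end mid 0.1461 18.01
perp end 0.0885 17.83
perp screws 0.0797 17.95
deck front [0.44923013 0.14226909] [0.48207433 0.04041751]
```

The rail gaps measure 70 and 88.5 mm, as specified. Reader yaw is 18.1° and its origin is at about (0.628, 0.144). I move the plate over the deck entry, yaw-aligned and as far back as the reach allows.

```bash
python3 -m jog '[[-8,25,0,0.01],[-16,50,0,0.02],[-25,80,0,0.04],[-35,110,0,0.041],[-45,140,-20,0.041],[-55,165,-40,0.041],[-66,188,-60,0.041],[-66,188,-80,0.041]]' -1 55;python3 -m jog '[[0,0,-40,0],[0,0,-80,0],[0,0,-100,0],[0,0,-105,0],[0,0,-105,0],[0,0,-105,0],[0,0,-105,0],[0,0,-105,0]]' -1 55
cat > fr.py <<'E'
from h import *
O=np.array([.6278,.1442]);t=np.radians(18.1);X=np.array([np.cos(t),np.sin(t)]);Y=np.array([-X[1],X[0]])
def where(s):
    p=np.array(s["position"]);a=p[:2]-O;r=s["tool_rot"];yaw=np.degrees(2*np.arctan2(r[1],r[0]))
    yaw=(yaw+90)%180-90
    return "reader x %.1f y %.1f z %.1f mm; yaw err %.2f deg"%(a@X*1e3,a@Y*1e3,p[2]*1e3,yaw-18.1)
if __name__=="__main__":
    s=get_state();print(where(s),np.array(s["ft_force"]).round(1))
E
python3 fr.py
python3 - <<'E'
from h import *
import pickle
d=snap("wrist","w5.png");pickle.dump(d,open("w5.pkl","wb"));e=snap("scene");pickle.dump(e,open("s5.pkl","wb"))
im=cv2.resize(e["image"][170:290,140:300,::-1],None,fx=3.2,fy=3.2,interpolation=cv2.INTER_CUBIC)
w=d["image"][:,:,::-1]
cv2.imwrite("pics/v5.png",np.vstack([w[:250],im[:330]]))
E
```

```text
time: 18.35
position: [0.4283, 0.0836, 0.174]
tool_rot: [3.1, 0.504, 0.001]
ft_force: [1.2, -1.7, -2.2]
grip_width: 0.134
time: 19.35
position: [0.4303, 0.0797, 0.0698]
tool_rot: [3.102, 0.494, 0.001]
ft_force: [-0.3, 0.3, -2.8]
grip_width: 0.137
reader x -207.7 y 0.1 z 69.8 mm; yaw err -0.02 deg [-0.3  0.3 -2.8]
```

View pics/v5.png

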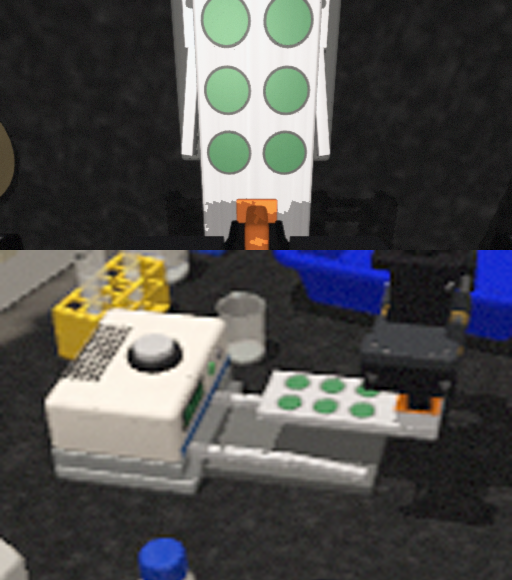

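The pictures show the plate hovering over the deck, centred between the rail ends: plate midline at u≈257, rails' midline at ≈256. I lower it in steps.

```bash
python3 -m jog '[[0,0,-10,0],[0,0,-18,0],[0,0,-24,0],[0,0,-28,0],[0,0,-31,0],[0,0,-33,0],[0,0,-34,0],[0,0,-34,0]]' -1 55;python3 fr.py; python3 -m jog '[[0,0,-1,0],[0,0,-2,0],[0,0,-3,0],[0,0,-3.5,0],[0,0,-4,0],[0,0,-4,0],[0,0,-4,0],[0,0,-4,0]]' -1 55;python3 fr.py
```

```text
time: 20.45
position: [0.43, 0.0798, 0.0354]
tool_rot: [3.102, 0.494, 0.0]
ft_force: [-0.8, 0.8, -2.7]
grip_width: 0.132
reader x -208.0 y 0.2 z 35.4 mm; yaw err -0.01 deg [-0.8  0.8 -2.7]
time: 21.45
position: [0.43, 0.0798, 0.0313]
tool_rot: [3.102, 0.494, 0.0]
ft_force: [-0.5, 0.2, -2.6]
grip_width: 0.131
reader x -208.0 y 0.2 z 31.3 mm; yaw err -0.01 deg [-0.5  0.2 -2.6]
```

```bash
python3 -m jog '[[0,0,-0.5,0],[0,0,-1,0],[0,0,-1,0],[0,0,-1,0],[9.5,3.1,-1,0],[19,6.2,-1,0],[28.5,9.3,-1,0],[28.5,9.3,-1,0]]' -1 55;python3 fr.py
```

```text
time: 22.45
position: [0.4601, 0.0898, 0.0304]
tool_rot: [-3.101, -0.495, -0.004]
ft_force: [1.2, 0.9, -0.8]
grip_width: 0.132
reader x -176.3 y 0.4 z 30.4 mm; yaw err 0.02 deg [ 1.2  0.9 -0.8]
```

```bash
python3 -m jog '[[7.6,2.5,0,0],[15.2,5,0,0],[22.8,7.5,0,0],[30.4,9.9,0,0],[38,12.4,0,0],[45.6,14.9,0,0],[53.2,17.4,0,0],[57,18.6,0,0]]' -1 55;python3 fr.py;python3 -m jog '[[7.6,2.5,0,0],[15.2,5,0,0],[22.8,7.5,0,0],[30.4,9.9,0,0],[38,12.4,0,0],[43,14.1,0,0],[45,14.7,0,0],[45,14.7,0,0]]' -1 55;python3 fr.py
```

```text
time: 23.45
position: [0.5149, 0.1075, 0.0305]
tool_rot: [3.102, 0.494, -0.003]
ft_force: [-6.2, -1.8, 7.9]
grip_width: 0.132
reader x -118.7 y 0.2 z 30.5 mm; yaw err -0.01 deg [-6.2 -1.8  7.9]
time: 24.45
position: [0.5601, 0.1223, 0.0305]
tool_rot: [3.102, 0.494, -0.002]
ft_force: [-4.1, -1.2, 4.8]
grip_width: 0.131
reader x -71.2 y 0.2 z 30.5 mm; yaw err -0.01 deg [-4.1 -1.2  4.8]
```

```bash
python3 -m jog '[[2.4,0.8,0.3,0],[4.8,1.6,0.3,0],[7.2,2.4,0.3,0],[9.5,3.1,0.3,0],[11,3.6,0.3,0],[12,3.9,0.3,0],[12.4,4,0.3,0],[12.4,4,0.3,0]]' -1 55;python3 fr.py;python3 -m jog '[[0.5,0.15,0,0],[1,0.3,0,0],[1.5,0.5,0,0],[1.9,0.6,0,0],[2.2,0.7,0,0],[2.4,0.8,0,0],[2.6,0.85,0,0],[2.8,0.9,0,0]]' -1 55;python3 fr.py
```

```text
time: 25.45
position: [0.5729, 0.1265, 0.0305]
tool_rot: [-3.102, -0.494, -0.0]
ft_force: [-2.3, -0.8, 1.9]
grip_width: 0.135
reader x -57.7 y 0.2 z 30.5 mm; yaw err 0.00 deg [-2.3 -0.8  1.9]
time: 26.45
position: [0.5751, 0.1271, 0.0305]
tool_rot: [3.102, 0.494, -0.002]
ft_force: [-5.5, -1.8, 3.0]
grip_width: 0.136
reader x -55.4 y 0.1 z 30.5 mm; yaw err -0.01 deg [-5.5 -1.8  3. ]
```

```bash
python3 -m jog '[[0.5,0.15,0,0],[1,0.3,0,0],[1.5,0.5,0,0],[1.9,0.6,0,0],[1.9,0.6,0,0],[1.9,0.6,0,0],[1.9,0.6,0,0],[1.9,0.6,0,0]]' -1 55;python3 fr.py
```

```text
time: 27.45
position: [0.5751, 0.1271, 0.0305]
tool_rot: [3.101, 0.494, -0.009]
ft_force: [-10.2, -4.1, 8.3]
grip_width: 0.132
reader x -55.4 y 0.1 z 30.5 mm; yaw err -0.01 deg [-10.2  -4.1   8.3]
```

The plate stopped advancing while the force rose to 11 N, purely along the reader's -x, so it is against the stop. I ease off, release and go straight up.

```bash
python3 -m jog '[[-0.5,-0.15,0,0],[-1,-0.3,0,0],[-1,-0.3,0.2,0],[-1,-0.3,0.3,0],[-1,-0.3,0.3,0],[-1,-0.3,0.3,0],[-1,-0.3,0.3,0],[-1,-0.3,0.3,0]]' -1 55;python3 fr.py;python3 -m jog '[[0,0,0,0],[0,0,0,0],[0,0,0,0],[0,0,0,0],[0,0,0,0],[0,0,0,0],[0,0,0,0],[0,0,0,0]]' 1 10; python3 -m jog '[[0,0,10,0],[0,0,25,0],[0,0,50,0],[0,0,90,0],[-10,-3,140,0],[-25,-8,180,0],[-40,-13,200,0],[-60,-20,200,0]]' 1
python3 - <<'E'
from h import *
import pickle
print(get_state()["position"])
d=snap("wrist");pickle.dump(d,open("w6.pkl","wb"));e=snap("scene");pickle.dump(e,open("s6.pkl","wb"))
w=d["image"][:,:,::-1]
im=cv2.resize(e["image"][170:290,140:300,::-1],None,fx=3.2,fy=3.2,interpolation=cv2.INTER_CUBIC)
cv2.imwrite("pics/v6.png",np.vstack([w[:250],im[:330]]))
E
```

```text
time: 28.45
position: [0.575, 0.1271, 0.0305]
tool_rot: [3.102, 0.494, -0.005]
ft_force: [-5.9, -1.8, 3.4]
grip_width: 0.134
reader x -55.5 y 0.1 z 30.5 mm; yaw err -0.01 deg [-5.9 -1.8  3.4]
time: 29.45
position: [0.5765, 0.1276, 0.0309]
tool_rot: [3.102, 0.494, -0.0]
ft_force: [-0.4, 0.6, -0.4]
grip_width: 0.946
time: 30.45
position: [0.5175, 0.1084, 0.2344]
tool_rot: [3.102, 0.495, 0.009]
ft_force: [1.1, -0.3, -0.7]
grip_width: 1.002
[0.51747428 0.10836524 0.23444392]
```

View pics/v6.png

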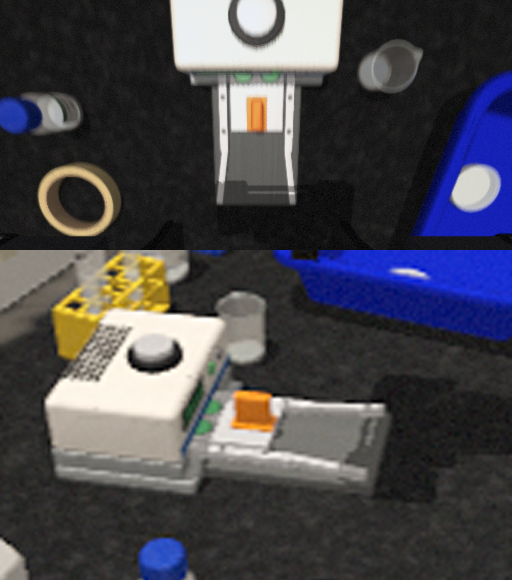

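The wrist picture shows the plate between the rails with its rear edge at row 131 and the fin at (257,114), outside the head. The deck front is at row ~205 and the dish is still flat in the tray at (476,188). I check the insertion depth in numbers.

Run:
```python
from fr import *
import pickle
d=pickle.load(open("w6.pkl","rb"));im=d["image"]
g=cv2.cvtColor(im,cv2.COLOR_RGB2GRAY).astype(float)
c=g[:,238:246].mean(1);dd=np.diff(c);print([(i,round(dd[i])) for i in range(80,220) if abs(dd[i])>12])
f=lambda u,v,z:(((ray(d,u,v,z)[:2]-O)@X*1e3).round(1),((ray(d,u,v,z)[:2]-O)@Y*1e3).round(1))
h=cv2.cvtColor(im,cv2.COLOR_RGB2HSV);v,u=np.nonzero(cv2.inRange(h[80:150,230:290],(5,100,100),(25,255,255)));print("fin rows",80+v.min(),80+v.max(),"u",230+u.mean())
for n,p in(("plate rear top",(242,131.5,.026)),("plate L rear",(231,131.5,.026)),("plate R rear",(281,131.5,.026)),("deck front",(257,205,.014)),("railL end",(222,203,.024)),("railR end",(292,203,.024)),("fin rear top",(257,80+v.max()+.5,.058)),("head front top",(257,70,.088))):print(n,f(*p))
```

```text
[(83, 17), (84, 26), (85, 22), (129, -21), (130, -26), (131, -40), (132, -32), (179, -13), (180, -18)]
fin rows 98 132 u 256.42836041358936
plate rear top (np.float64(-75.0), np.float64(17.5))
plate L rear (np.float64(-75.0), np.float64(30.9))
plate R rear (np.float64(-74.9), np.float64(-29.9))
deck front (np.float64(-174.1), np.float64(-0.9))
railL end (np.float64(-167.7), np.float64(45.0))
railR end (np.float64(-167.7), np.float64(-46.7))
fin rear top (np.float64(-72.6), np.float64(-0.6))
head front top (np.float64(-10.1), np.float64(-0.4))
```

In that picture every reader feature reads about 4 mm short because the arm was still settling. Corrected for that, the plate's rear is at about -71 against an ideal -70. I let the arm settle and measure once more.

```bash
python3 -m jog '[[0,0,0,0],[0,0,0,0],[0,0,0,0],[0,0,0,0],[0,0,0,0],[0,0,0,0],[0,0,0,0],[0,0,0,0]]' 1
python3 - <<'E'
from fr import *
d=snap("wrist","w7.png");im=d["image"]
g=cv2.cvtColor(im,cv2.COLOR_RGB2GRAY).astype(float)
f=lambda u,v,z:((ray(d,u,v,z)[:2]-O)@X*1e3).round(1)
# subpixel edges: strongest falling edge between rows, centroid of gradient
def edge(u0,u1,r0,r1):
    q=np.clip(-np.diff(g[:,u0:u1].mean(1))[r0:r1],0,None);q[q<6]=0;i=np.arange(r0,r1);return (q*(i+.5)).sum()/q.sum()
for n,a in(("rear L",(234,246)),("rear R",(266,278))):
    r=edge(*a,115,150);print(n,r.round(2),f(sum(a)/2,r,.026))
m=cv2.inRange(im,(170,170,160),(255,255,255))
for n,a in(("rail L end",(214,228)),("rail R end",(288,300))):
    c=[max(np.nonzero(m[140:220,u])[0],default=-1)+140 for u in range(*a)];print(n,max(c),f(sum(a)/2,max(c)+.5,.024))
r=edge(245,268,190,225);print("deck front",r.round(2),f(257,r,.014))
E
```

```text
time: 31.55
position: [0.5166, 0.1076, 0.2309]
tool_rot: [3.102, 0.494, -0.0]
ft_force: [-0.7, -0.1, -0.8]
grip_width: 1.001
rear L 126.81 -71.2
rear R 126.96 -71.4
rail L end 182 -141.2
rail R end 193 -155.9
deck front 197.69 -165.0
```

Run:
```python
import cv2
im=cv2.imread("pics/w7.png")[60:210,190:325];cv2.imwrite("pics/c7.png",cv2.convertScaleAbs(cv2.resize(im,None,fx=4,fy=4,interpolation=cv2.INTER_CUBIC),alpha=1.6))
```

```text
(no output)
```

View pics/c7.png

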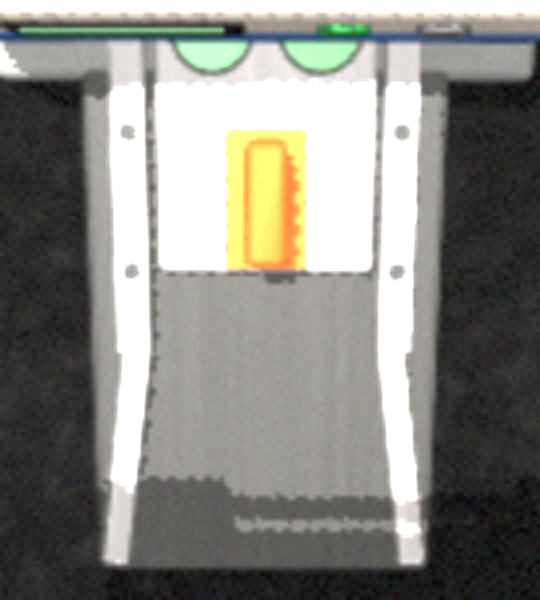

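Run:
```python
from fr import *
import pickle
d4=pickle.load(open("w4.pkl","rb"));d=snap("wrist")
def f(d,x,y,z,ox,oy):return float(((ray(d,ox+(x+.5)/4-.5,oy+(y+.5)/4-.5,z)[:2]-O)@X*1e3).round(1))
print("w4 screws",[f(d4,*p,.024,10,0) for p in((143,97),(415,85),(176,245),(439,234))],"bends",[f(d4,*p,.024,10,0) for p in((210,316),(437,312))],"ends",[f(d4,*p,.024,10,0) for p in((219,556),(514,546))])
g=lambda x,y,z:f(d,x,y,z,190,60)
print("now screws",g(128,132,.024),g(402,132,.024),g(132,271,.024),g(397,271,.024),"bends",g(150,352,.024),g(380,352,.024),"ends",g(115,563,.024),g(412,563,.024),"rear",g(265,271,.026),"front",g(265,567,.014))
```

```text
w4 screws [-32.1, -32.3, -72.2, -72.4] bends [-92.6, -94.3] ends [-165.2, -165.9]
now screws -32.2 -32.2 -72.1 -72.1 bends -96.6 -96.6 ends -165.2 -165.2 rear -71.9 front -170.2
```

```bash
python3 -c "
from bench import *
print(close_job())"
```

```text
the job is handed in; nothing more can be done
None
```

The job is done and handed in at about 32 s of the 58 s allowed. The dish was set aside first, then the plate was slid home against the stop and released.

- **Dish:** I placed it flat on the free +y part of the tray floor, clear of the plate. It was still there in the last picture.
- **Insertion:** I gripped the fin at 55 N, lowered the plate between the rails and slid it under the head. At the end the plate stopped moving while the push rose to about 11 N, with almost none of it sideways.
- **Final position:** The settled picture puts the plate's rear edge at reader x -71.9 mm. Correcting by the rail ends, rail bends and deck front seen in the same picture gives about -70.3 to -71.7 mm, against an ideal of -70. It is home to within the 1–2 mm I can measure, and it lies level between the rails.
- **Checks that disagreed:** The first picture after release was taken while the arm was still moving, so its reader features read about 4 mm short. In the first settled measurement, the automatic rail-end and deck-front values were spoiled by shadows. I replaced both by reading the edges off a zoomed crop.
- **Not directly checked:** The nose touching the stop cannot be seen under the head, so that rests on the force rise and the rear-edge position. I saw no force suggesting contact with the head. The bystanders were never approached; the beaker, bottle and tape were upright in the last view, but I did not re-measure them.

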